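# Slide the locked carriage with the cup under the dosing nozzle

### The arm

A 6-joint arm with a two-finger parallel gripper is mounted at the origin on the work surface; the furniture and walls round the work are solid. World frame = base frame: x ahead of the robot, y to its left, z up, the work surface at z = 0. Lengths are in m, angles in rad, forces in N, time in s.
With the tool pointing down it reaches from about 0.375 to 0.975 m from the base axis. Payload 3.8 kg.
Tool frame: the origin (TCP) lies at the very end of the fingers, on their centre line; the grasp point (between the pads) lies 19 mm behind it; z points along the fingers, y is the direction in which the jaws open and shut (so a half turn about z gives the same grasp; the last joint's range is limited). The gripper opens to 85 mm and grips with 20 to 120 N. Pads are 22 mm wide; open, the fingers measure 114 mm over their backs; the gripper's body (76 mm by 85 mm) begins 54 mm behind the grasp point. The pads swing forward as they close: fully open they stand 13 mm farther back than shut.
Start: joints at [1.307, 0.264, 1.604, -0, 1.274, -0.037], TCP at [0.152, 0.658, 0.231] pointing down, gripper open.
Joint ranges: [-2.63, 2.63], [-0.94, 2.18], [0.31, 2.57], [-1.31, 4.45], [0, 2.66], [-2.55, 2.55]. Speed limits (rad/s): [2.57, 2.57, 3.14, 3.14, 3.14, 3.14].

### API

Orientations are given as a rotation vector (axis times angle).
In Python, from workcell import bot, viewer gives the robot as it stands.
- The arm moves only by the tool jog_arm, never from a script. Its argument "motion" is a list of rows, each an object of numbers: "dx", "dy", "dz": the shift along the world's x, y, z in cm; "turn": the turn about the world's z in rad. A call has 1 to 12 rows; each row shifts and turns the commanded pose from where the row before left it; what a row does not reach is not made up. A row lasts 1/12 s, in which the tool goes at most 41.7 mm and 7.16 degrees, less where a joint would pass 70% of its speed; a pose out of reach is approached as far as the arm can. A call is refused whole if a number of a shift passes 4.17 or a number of a turn 0.125, either way. A call with a gripper value outside its range is refused whole. "fingers" is the finger opening in cm, from 0 to 8.54, set as the call begins (left out, the last holds). The fingers move at their own pace and stop on an object; "grip_force" is the grip in N (left out, the last holds). Time passes only in rows, so rows that do not move let the fingers close. It gives the time, the measured TCP pose, the force and the opening at its end, in the units of the state.
- bot.read_state(): the state, without advancing time (a new reading comes with each control period).
- viewer.read_camera(name): name is "side" or "top" or "wrist"; returns (picture, depth): 400x640x3 uint8, red, green, blue; 400x640 float32, m along the optical axis (not along the pixel's ray), 0 where there is no reading.
- viewer.camera_info(name): a dict with "vertical_fov" (degrees; the focal length in pixels is half the picture's height over the tangent of half this angle, whatever the lens; pixels are square), "cx", "cy" (the principal point, pixels), "R" (3x3) and "t" (3): a world point X has camera coordinates R X + t. Camera axes: x right, y down, z forward; pixel columns grow to the right and rows downward; lengths in m; the calibration is good to about 2 mm. A picture is of the moment at which its call begins: read the wrist's pose just before it. camera_info takes no time and is no camera call; for the wrist camera it gives the pose at the moment of the call.
- bot.finish_job(): hands the job in, once; it reports no verdict.
The state is a dict: "time": time; "q": joint angles; "joint_vel": joint speeds; "joint_torque": joint torques, N m; "tool_pos": TCP position; "tcp_rot": TCP orientation; "wrist_force": force on the tool from outside, world axes, zero at the start; "torque": the same for the moment, N m; "width": opening from 0.0 (shut) to 1.0 (fully open).
Only numpy, scipy, OpenCV 4.12 (cv2) and the standard library are available. Lean on these libraries where they do the work, as an engineer would, in place of code of your own. Each camera call takes 0.05 s, during which the arm holds its last target. There are 200 camera calls.

### The job

Bring the measuring cup under the dosing nozzle: press the red lock button on the slide stage down with the fingertips and, keeping it down, push the carriage along its rods until it is right up against the blue end stop, then let go so that the button springs back up and locks the carriage there. This is all pressing and pushing: do not touch or lift the cup, which rides along standing on the carriage, and leave the bottles standing behind the stage where they are.

Things in the scene. Friction and masses are not known exactly. Their poses are not given: they have to be found in the camera images.
- stage: Fixed slide stage: grey foot plate 90 x 290 x 10 mm with two steel rods along y, on a wooden board. Origin: centre of the plate's underside, 0 to 25 mm above the worktop (varies); all heights below are above it. Its +y axis is the direction in which the carriage slides to the end stop (roughly to the robot's right), x points roughly towards the robot, z up.
- carriage (a joint): Carriage travel along stage +y, m: 0 at the start, 0.075 to 0.10 at the end stop (varies). Aluminium deck 86 (x) x 146 (y) mm, top at 50 mm; cup on its leading (+y) half, grey lock tower 44 (x) x 54 (y) mm, top at 145 mm, on its trailing half. Locked while the button is up; held down, it slides with 2 N friction. A catch in the last 22 mm also needs the button down; released at the stop, it locks there.
- lock_button (a joint): How far the red button is pressed, m: 0 up (locked), 0.010 fully down. The spring needs 3 N to start and 7 N fully down. The lock frees the carriage from about 0.006 on. It springs back when released.
- button_top (a point): Centre of the top face of the red square button (30 x 30 mm) on the lock tower; moves with it. Up, it is 165 mm above the stage's origin and 20 mm above the tower's top. All sides but the push plate are open.
- push_plate (a point): Aluminium push plate standing on the lock tower between button and cup; point on its face towards the button, 24 mm ahead of the button's centre (stage +y): 40 mm wide along x, 6 mm thick, from 145 to 186 mm high; the point is on its centre line at 175 mm. A finger that holds the button down can push this face towards stage +y.
- carriage_nose (a point): Middle of the carriage's leading edge (113 mm ahead of the button's centre along stage y), 45 mm high. It meets the stop face at the end of the travel.
- cup_seat (a point): Centre of the cup's seat on the carriage deck, 50 mm high; its axes are those of the stage. The black collar round it is 60 mm wide inside and 8 mm high.
- dose_stop: Fixed blue end stop clamped over the rods, 14 mm thick, 60 mm high, with black rubber pads; it carries a steel pipe up to 177 mm high which bends back over the cup's end place with a brass nozzle. Origin under the stop face, level with the stage's origin; axes as the stage.
- stop_face (a point): Middle of the stop face that the carriage's leading edge meets, 45 mm high. Distance from carriage_nose along stage y is the remaining travel.
- nozzle_tip (a point): Lower tip of the brass dosing nozzle, 148 mm high. The cup ends centred below it.
- cup: Open grey-white plastic measuring cup, 66 mm across the rim, 89 mm high, loose, standing in the collar on the carriage, rim 139 mm high, 77 mm ahead of the button's centre (stage +y). Origin: centre of its underside. Not to be touched.
- green_bottle: Slim bottle with green cap, 40 mm across, 166 mm high, standing; origin under its centre. To be left alone.
- blue_bottle: Slim pink bottle with blue cap, 44 mm across, 186 mm high, standing; origin under its centre. To be left alone.
- yellow_bottle: Clear oval bottle with yellow cap, 65 x 96 mm, 211 mm high, standing; origin under its centre. To be left alone.

How it is judged:
By the outcome, as a careful person would: the job done as asked, in the order asked, and still so for the second after the job is handed in, with the robot touching nothing.
It also fails if it takes over 29 s, if anything falls off the work surface, if the arm or the gripper's body presses on something with over 40 N, if the wrist force passes 120 N, or if a joint passes its speed limit or range.

## Working session

There is one attempt and no reset: what is moved stays moved. The work goes in short steps, Python scripts to look and compute and a tool call to move; the robot and the scene stay as the last step left them, time stands still between calls to the robot, and variables do not carry over. Pictures are saved under pics/ and viewed, about 8 in all and at most 12, crops included, and the job is handed in when it is done.

Besides the shell and the picture viewer there is one more tool, called after "Emit:" by a JSON object that holds its "op" and its "data". jog_arm: Moves the arm, as the interface text tells. Its arguments: {"type":"object","properties":{"motion":{"type":"array"},"fingers":{"type":"number"},"grip_force":{"type":"number"}},"required":["motion"]}

```bash
ls; mkdir -p pics; cat > h.py <<'E'
import numpy as np, cv2
from workcell import bot, viewer
def cam(n):
    i=viewer.camera_info(n); p,d=viewer.read_camera(n)
    f=200/np.tan(np.radians(i["vertical_fov"])/2)
    return p,d,f,i["cx"],i["cy"],np.array(i["R"]),np.array(i["t"])
def cloud(d,f,cx,cy,R,t):
    v,u=np.mgrid[:d.shape[0],:d.shape[1]]
    P=np.stack([(u-cx)/f*d,(v-cy)/f*d,d],-1)
    return (P-t)@R
def save(n,p): cv2.imwrite("pics/"+n,cv2.cvtColor(p,cv2.COLOR_RGB2BGR))
E
python3 - <<'E'
from h import *
print(bot.read_state())
for n in("side","top"):
    c=cam(n); save(n+"0.png",c[0]); np.savez(n+"0.npz",p=c[0],d=c[1],f=c[2],cx=c[3],cy=c[4],R=c[5],t=c[6])
    print(n,c[2:],viewer.camera_info(n).keys())
E
```

```text
pics
{'time': 0.0, 'q': array([ 1.30713388e+00,  2.64786305e-01,  1.60537307e+00,  1.57478540e-07,
        1.27368978e+00, -3.68991685e-02]), 'joint_vel': array([-1.84601247e-03,  1.33379340e-04, -5.41314607e-04,  9.79127206e-05,
        1.05967968e-03, -2.06774532e-03]), 'joint_torque': array([ 1.98108180e-03, -5.15105975e+01, -3.67321658e+01,  2.17711749e-05,
        1.25572688e-02, -2.06789866e-05]), 'tool_pos': array([0.15156822, 0.65701624, 0.22994018]), 'tcp_rot': array([-0.35539785, -3.12108331,  0.00350414]), 'wrist_force': array([-0.43364364,  1.26331426, -0.00570636]), 'torque': array([ 0.0348147 , -0.0103108 ,  0.01359138]), 'width': 0.9967519608799646}
side (np.float64(463.8031822745678), 328.4743839288895, 197.79600274708645, array([[-0.90196324,  0.43150601,  0.01627519],
       [ 0.23080378,  0.51361115, -0.82639773],
       [-0.36495471, -0.74162399, -0.56285159]]), array([ 0.46301589, -0.03515741,  1.27777235])) dict_keys(['vertical_fov', 'cx', 'cy', 'R', 't'])
top (np.float64(367.93772429573045), 315.9736551025607, 194.01123193379502, array([[ 0.02986981, -0.99955321, -0.00108422],
       [-0.98860883, -0.02938264, -0.1476118 ],
       [ 0.147514  ,  0.00548101, -0.98904478]]), array([-0.00481879,  0.54576557,  1.05414033])) dict_keys(['vertical_fov', 'cx', 'cy', 'R', 't'])
```

View pics/side0.png

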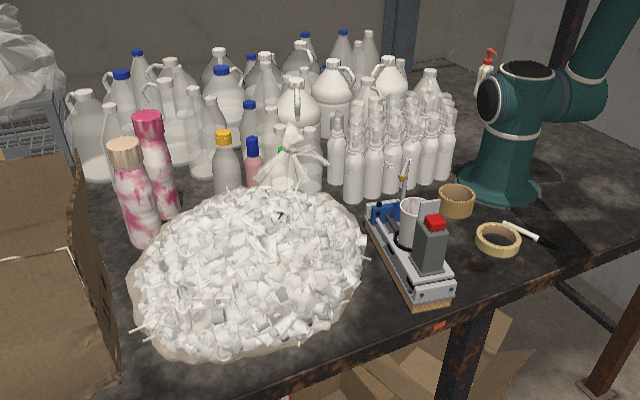

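View pics/top0.png

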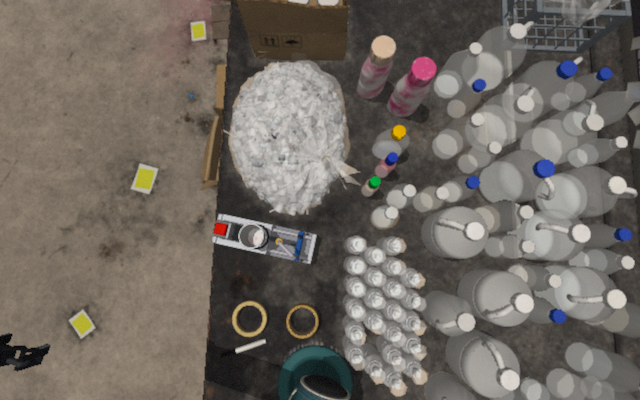

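The side view shows the red button at about (435,222), with the push plate just behind it, then the cup and the blue stop at (380,212). The top view shows the button at (221,229), the cup at (253,236) and the stop at (299,245), so stage +y is roughly world −y.

```bash
python3 - <<'E'
from h import *
def big(m):
    n,l,s,c=cv2.connectedComponentsWithStats(m.astype(np.uint8)); i=1+np.argmax(s[1:,4]); return l==i,c[i],s[i]
for n in("side","top"):
    z=np.load(n+"0.npz"); p=z['p'].astype(int); d=z['d']; W=cloud(d,float(z['f']),float(z['cx']),float(z['cy']),z['R'],z['t'])
    r,g,b=p[...,0],p[...,1],p[...,2]
    roi=np.zeros(d.shape,bool)
    if n=="top": roi[205:270,205:325]=1
    else: roi[180:320,355:465]=1
    for nm,m in(("red",(r>110)&(g<60)&(b<60)),("blue",(b>90)&(r<70)&(b>g+30))):
        mm,c,s=big(m&roi); Q=W[mm&(d>0)]
        zt=np.percentile(Q[:,2],90); T=Q[Q[:,2]>zt-.006]
        print(n,nm,s,c.round(1),"ztop",zt.round(4),"top pts mean",T.mean(0).round(4),"rng",np.percentile(T,[3,97],axis=0).round(3).tolist())
        rect=cv2.minAreaRect(T[:,:2].astype(np.float32)*1000);print(rect)
    if n=="top":
        Q=W[roi&(d>0)]
        for lo,hi in((.04,.085),(.13,.175),(.175,.215)):
            S=Q[(Q[:,2]>lo)&(Q[:,2]<hi)]; 
            print(lo,len(S),cv2.minAreaRect(S[:,:2].astype(np.float32)*1000), np.median(S[:,2]))
        h,e=np.histogram(Q[:,2],bins=np.arange(-.01,.24,.004)); print([(round(a,3),int(k)) for a,k in zip(e,h) if k>8])
    # crops
    v0,v1,u0,u1=(205,270,205,325) if n=="top" else (180,320,355,465)
    save(n+"c.png",cv2.resize(z['p'][v0:v1,u0:u1],None,fx=5,fy=5,interpolation=cv2.INTER_CUBIC) if n=="top" else cv2.resize(z['p'][v0:v1,u0:u1],None,fx=4,fy=4,interpolation=cv2.INTER_CUBIC))
E
```

```text
side red [425 214  21  17 249] [435.9 221.8] ztop 0.1912 top pts mean [0.4291 0.2565 0.1896] rng [[0.415, 0.242, 0.186], [0.442, 0.268, 0.192]]
((427.42120361328125, 255.0504150390625), (27.504894256591797, 29.541738510131836), 77.10771179199219)
side blue [372 202  28  22 323] [385.8 211.7] ztop 0.085 top pts mean [0.4036 0.0599 0.0836] rng [[0.373, 0.051, 0.079], [0.431, 0.067, 0.087]]
((400.2869567871094, 58.06806182861328), (12.920088768005371, 66.02882385253906), 81.01604461669922)
top red [214 223  13  13 128] [219.9 228.5] ztop 0.1902 top pts mean [0.428  0.2518 0.1882] rng [[0.414, 0.238, 0.185], [0.442, 0.265, 0.191]]
((427.9898986816406, 251.6827850341797), (28.241252899169922, 27.705303192138672), 82.03070831298828)
top blue [294 238   9  18  76] [298. 246.] ztop 0.0853 top pts mean [0.3904 0.0575 0.0833] rng [[0.368, 0.049, 0.08], [0.41, 0.065, 0.087]]
((389.51373291015625, 57.818660736083984), (12.180519104003906, 46.805885314941406), 78.84893035888672)
0.04 1723 ((448.1669616699219, 150.65451049804688), (290.893310546875, 166.6819610595703), 80.41670227050781) 0.0729933
[... 804 characters left out ...]
33), (np.float64(0.098), 45), (np.float64(0.102), 38), (np.float64(0.106), 27), (np.float64(0.11), 18), (np.float64(0.114), 16), (np.float64(0.118), 17), (np.float64(0.122), 15), (np.float64(0.126), 12), (np.float64(0.13), 20), (np.float64(0.134), 19), (np.float64(0.138), 20), (np.float64(0.142), 19), (np.float64(0.146), 13), (np.float64(0.15), 19), (np.float64(0.154), 21), (np.float64(0.158), 54), (np.float64(0.162), 92), (np.float64(0.166), 71), (np.float64(0.17), 11), (np.float64(0.174), 15), (np.float64(0.178), 12), (np.float64(0.182), 20), (np.float64(0.186), 131), (np.float64(0.19), 38), (np.float64(0.194), 37), (np.float64(0.198), 58), (np.float64(0.202), 15), (np.float64(0.206), 31)]
```

View pics/topc.png

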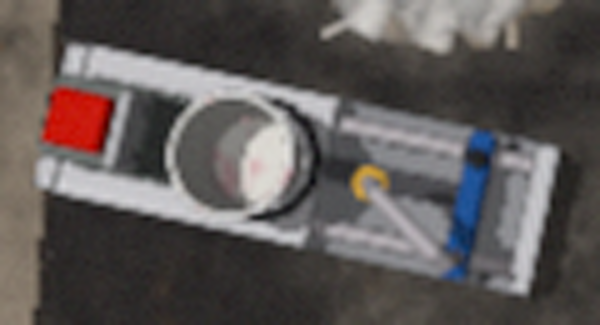

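View pics/sidec.png

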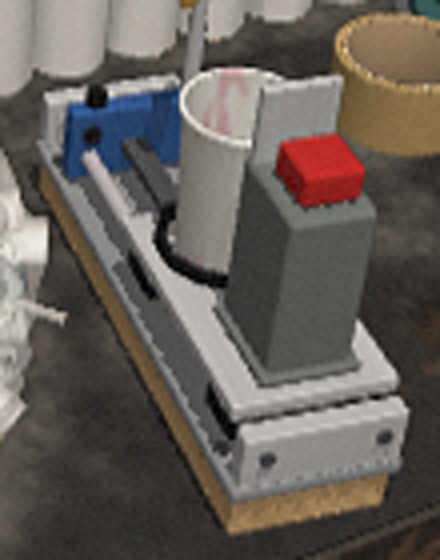

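The button top is at about (0.428, 0.253, 0.190), so the stage origin is about 25 mm up, which fits the given range. Stage +y ≈ (−0.165, −0.986). The remaining travel is about 78 mm, also within range. Next I approach from the open trailing side with the fingers shut.

Emit:
{"op": "jog_arm", "data": {"motion": [{"dx": 1.5,"dy": -2.25,"dz": 0.3,"turn": 0.005},{"dx": 1.5,"dy": -2.25,"dz": 0.3,"turn": 0.005},{"dx": 1.5,"dy": -2.25,"dz": 0.3,"turn": 0.005},{"dx": 1.5,"dy": -2.25,"dz": 0.3,"turn": 0.005},{"dx": 1.5,"dy": -2.25,"dz": 0.3,"turn": 0.005},{"dx": 1.5,"dy": -2.25,"dz": 0.3,"turn": 0.005},{"dx": 1.5,"dy": -2.25,"dz": 0.3,"turn": 0.005},{"dx": 1.5,"dy": -2.25,"dz": 0.3,"turn": 0.005},{"dx": 1.5,"dy": -2.25,"dz": 0.3,"turn": 0.005},{"dx": 1.5,"dy": -2.25,"dz": 0.3,"turn": 0.005},{"dx": 1.5,"dy": -2.25,"dz": 0.3,"turn": 0.005},{"dx": 1.5,"dy": -2.25,"dz": 0.3,"turn": 0.005}], "fingers": 0, "grip_force": 40}}

```text
time: 1.1
tool_pos: [0.332, 0.3863, 0.2669]
tcp_rot: [-0.261, -3.13, 0.001]
wrist_force: [1.1, 0.5, 0.7]
width: 0.003
```

Emit:
{"op": "jog_arm", "data": {"motion": [{"dx": 1.6,"dy": -2.25},{"dx": 1.6,"dy": -2.25},{"dx": 1.6,"dy": -2.25},{"dx": 1.6,"dy": -2.25},{"dx": 1.6,"dy": -1.5},{"dx": 1.6,"dy": -1.5},{},{},{}]}}

```text
validation failed for argument at $.mo...
```

```bash
python3 - <<'E'
from h import *
s=bot.read_state(); print({k:s[k] for k in("time","tool_pos","tcp_rot","wrist_force","width")})
c=cam("wrist"); save("w1.png",c[0]); p=c[0].astype(int); W=cloud(*c[1:])
m=(p[...,0]>110)&(p[...,1]<60)&(p[...,2]<60)&(c[1]>0)
Q=W[m]; print(len(Q))
if len(Q):
    zt=np.percentile(Q[:,2],85); T=Q[Q[:,2]>zt-.004]; print(zt,cv2.minAreaRect(T[:,:2].astype(np.float32)*1000))
c=cam("side"); save("s1.png",cv2.resize(c[0][120:330,330:500],None,fx=2.8,fy=2.8,interpolation=cv2.INTER_CUBIC))
a=cv2.resize(cv2.imread("pics/w1.png"),(560,350)); b=cv2.imread("pics/s1.png"); b=cv2.resize(b,(230,284))
E
```

```text
{'time': 1.1, 'tool_pos': array([0.3320379 , 0.38626397, 0.2669196 ]), 'tcp_rot': array([-2.60992742e-01, -3.13028324e+00,  1.01826788e-03]), 'wrist_force': array([1.110708  , 0.54099268, 0.71546903]), 'width': 0.0025980868796194553}
9
0.30181237655603516 ((313.2037353515625, 344.38128662109375), (0.4674927592277527, 0.0), 178.904052734375)
```

View pics/w1.png

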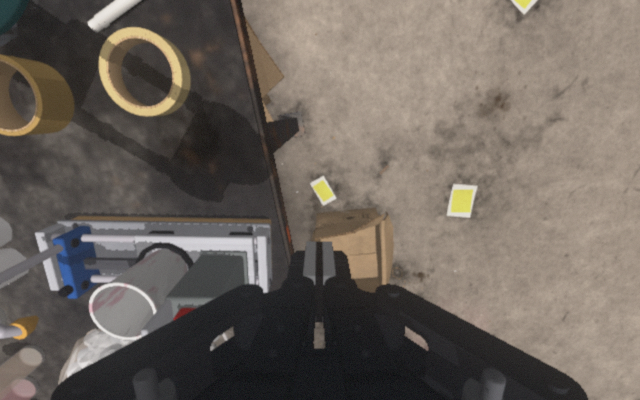

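The wrist view shows the closed fingertips at (320,250), with the stage's long axis horizontal in the picture, so the jaw axis is aligned with it. The button at (185,313) is partly hidden. The second move was refused because of its empty rows, so I repeat it with explicit zeros.

Emit:
{"op": "jog_arm", "data": {"motion": [{"dx": 1.6,"dy": -2.25},{"dx": 1.6,"dy": -2.25},{"dx": 1.6,"dy": -2.25},{"dx": 1.6,"dy": -2.25},{"dx": 1.6,"dy": -2.25},{"dx": 1.5,"dy": -2.25},{"dz": 0},{"dz": 0},{"dz": 0}]}}

```text
validation failed for argument at $.mo...
```

```bash
python3 - <<'E'
from h import *
s=bot.read_state(); print({k:s[k] for k in("time","tool_pos","tcp_rot","wrist_force","width")})
w=cam("wrist"); c=cam("side"); t=cam("top")
a=cv2.resize(w[0][150:400,160:480],(400,312)); b=cv2.resize(c[0][160:280,380:500],(390,390),interpolation=cv2.INTER_CUBIC)
o=np.zeros((400,800,3),np.uint8); o[:312,:400]=a; o[:390,405:795]=b; save("m2.png",o)
E
```

```text
{'time': 1.2, 'tool_pos': array([0.33341495, 0.38505992, 0.26747208]), 'tcp_rot': array([ 2.66992458e-01,  3.12908170e+00, -1.53092579e-03]), 'wrist_force': array([-0.66639425,  0.61668342, -0.04284056]), 'width': -0.0018149286562223995}
```

View pics/m2.png

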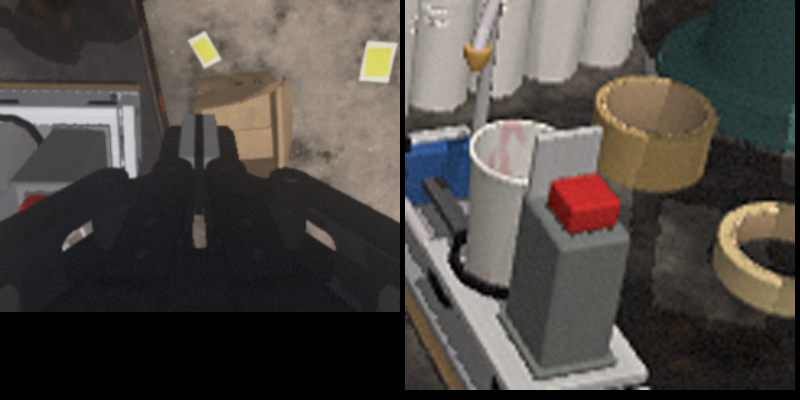

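The picture shows the arm hasn't moved, because the call was refused again. I now give all four fields in every row.

Emit:
{"op": "jog_arm", "data": {"motion": [{"dx": 1.6,"dy": -2.25,"dz": 0,"turn": 0},{"dx": 1.6,"dy": -2.25,"dz": 0,"turn": 0},{"dx": 1.6,"dy": -2.25,"dz": 0,"turn": 0},{"dx": 1.6,"dy": -2.25,"dz": 0,"turn": 0},{"dx": 1.6,"dy": -2.25,"dz": 0,"turn": 0},{"dx": 1.5,"dy": -2.25,"dz": 0,"turn": 0},{"dx": 0,"dy": 0,"dz": 0,"turn": 0},{"dx": 0,"dy": 0,"dz": 0,"turn": 0}]}}

```text
time: 2.02
tool_pos: [0.4268, 0.2529, 0.2668]
tcp_rot: [-0.264, -3.129, -0.0]
wrist_force: [-0.6, -0.5, 0.1]
width: -0.002
```

```bash
python3 - <<'E'
from h import *
s=bot.read_state(); print({k:s[k] for k in("time","tool_pos","tcp_rot","wrist_force","width")})
w=cam("wrist"); c=cam("side")
a=cv2.resize(w[0][150:400,160:480],(400,312)); b=cv2.resize(c[0][160:280,380:500],(390,390),interpolation=cv2.INTER_CUBIC)
o=np.zeros((400,800,3),np.uint8); o[:312,:400]=a; o[:390,405:795]=b; save("m3.png",o)
E
```

```text
{'time': 2.0167, 'tool_pos': array([0.4267927 , 0.25291379, 0.26682757]), 'tcp_rot': array([-2.63632734e-01, -3.12943383e+00, -1.66229203e-04]), 'wrist_force': array([-0.6393384 , -0.52265426,  0.12009864]), 'width': -0.002298564920981177}
```

View pics/m3.png

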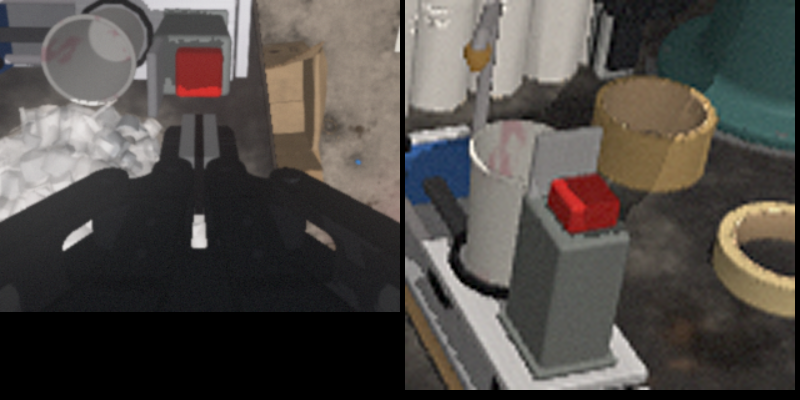

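The side view shows the fingertip above the button at about (605,70) in the composite, where the projection puts it. The wrist view shows the button at (200,72), centred on the finger line. I measure the button from near, then descend.

```bash
python3 - <<'E'
from h import *
c=cam("wrist"); p=c[0].astype(int); W=cloud(*c[1:])
m=(p[...,0]>150)&(p[...,1]<60)&(p[...,2]<60)&(c[1]>0)
Q=W[m]; print(len(Q), np.percentile(Q,[2,50,98],axis=0).round(4))
zt=np.percentile(Q[:,2],75); T=Q[abs(Q[:,2]-zt)<.004]; print(zt,cv2.minAreaRect(T[:,:2].astype(np.float32)*1000),T.mean(0))
i=W[(W[...,2]>.203)&(W[...,2]<.214)&(abs(W[...,0]-.42)<.05)&(abs(W[...,1]-.22)<.03)]
print("plate top",len(i),i.mean(0) if len(i) else 0)
E
```

```text
276 [[0.4319 0.2384 0.1866]
 [0.4368 0.2521 0.1881]
 [0.4416 0.2649 0.1894]]
0.18846651564495095 ((436.5918884277344, 251.51515197753906), (28.053525924682617, 7.741334915161133), 79.99869537353516) [0.43686992 0.25180794 0.18807855]
plate top 463 [0.42001958 0.22725478 0.20859811]
```

Emit:
{"op": "jog_arm", "data": {"motion": [{"dx": 0,"dy": -0.1,"dz": -1.4,"turn": 0},{"dx": 0,"dy": 0,"dz": -1.4,"turn": 0},{"dx": 0,"dy": 0,"dz": -1.4,"turn": 0},{"dx": 0,"dy": 0,"dz": -1.2,"turn": 0},{"dx": 0,"dy": 0,"dz": -1.0,"turn": 0},{"dx": 0,"dy": 0,"dz": -0.6,"turn": 0},{"dx": 0,"dy": 0,"dz": 0,"turn": 0},{"dx": 0,"dy": 0,"dz": 0,"turn": 0}]}}

```text
time: 2.83
tool_pos: [0.4266, 0.2519, 0.1972]
tcp_rot: [-0.261, -3.13, 0.0]
wrist_force: [0.3, -1.0, 0.3]
width: 0.002
```

Emit:
{"op": "jog_arm", "data": {"motion": [{"dx": 0,"dy": 0,"dz": -0.2,"turn": 0},{"dx": 0,"dy": 0,"dz": -0.2,"turn": 0},{"dx": 0,"dy": 0,"dz": -0.2,"turn": 0},{"dx": 0,"dy": 0,"dz": 0,"turn": 0}]}}

```text
time: 3.17
tool_pos: [0.4268, 0.2516, 0.1912]
tcp_rot: [0.262, 3.131, 0.0]
wrist_force: [0.1, 0.0, 0.0]
width: 0.001
```

Emit:
{"op": "jog_arm", "data": {"motion": [{"dx": 0,"dy": 0,"dz": -0.2,"turn": 0},{"dx": 0,"dy": 0,"dz": 0,"turn": 0},{"dx": 0,"dy": 0,"dz": 0,"turn": 0}]}}

```text
time: 3.42
tool_pos: [0.4267, 0.2516, 0.1892]
tcp_rot: [-0.262, -3.13, 0.0]
wrist_force: [-0.7, -0.1, -0.1]
width: 0.003
```

Emit:
{"op": "jog_arm", "data": {"motion": [{"dx": 0,"dy": 0,"dz": -0.2,"turn": 0},{"dx": 0,"dy": 0,"dz": 0,"turn": 0},{"dx": 0,"dy": 0,"dz": 0,"turn": 0}]}}

```text
time: 3.67
tool_pos: [0.427, 0.2518, 0.1877]
tcp_rot: [0.262, 3.13, 0.0]
wrist_force: [-0.7, 0.4, 3.4]
width: 0.003
```

Contact shows at z ≈ 0.188, and the 3.4 N matches the spring's starting force. Now I press in about 8 mm.

Emit:
{"op": "jog_arm", "data": {"motion": [{"dx": 0,"dy": 0,"dz": -0.2,"turn": 0},{"dx": 0,"dy": 0,"dz": -0.2,"turn": 0},{"dx": 0,"dy": 0,"dz": -0.2,"turn": 0},{"dx": 0,"dy": 0,"dz": -0.2,"turn": 0},{"dx": 0,"dy": 0,"dz": 0,"turn": 0},{"dx": 0,"dy": 0,"dz": 0,"turn": 0}]}}

```text
time: 4.17
tool_pos: [0.427, 0.2518, 0.1797]
tcp_rot: [0.262, 3.13, 0.0]
wrist_force: [-1.4, -1.2, 5.9]
width: -0.001
```

Force and depth agree with the button being about 8 mm in, past the 6 mm release point. Now the push along the stage.

Emit:
{"op": "jog_arm", "data": {"motion": [{"dx": 0,"dy": 0,"dz": -0.1,"turn": 0},{"dx": -0.03,"dy": -0.2,"dz": 0,"turn": 0},{"dx": -0.03,"dy": -0.2,"dz": 0,"turn": 0},{"dx": -0.03,"dy": -0.2,"dz": 0,"turn": 0},{"dx": -0.04,"dy": -0.2,"dz": 0,"turn": 0},{"dx": -0.03,"dy": -0.2,"dz": 0,"turn": 0},{"dx": -0.03,"dy": -0.2,"dz": 0,"turn": 0},{"dx": -0.04,"dy": -0.2,"dz": 0,"turn": 0},{"dx": -0.03,"dy": -0.2,"dz": 0,"turn": 0}]}}

```text
time: 4.92
tool_pos: [0.4243, 0.2369, 0.1791]
tcp_rot: [0.262, 3.13, 0.004]
wrist_force: [-2.1, 2.8, 6.4]
width: 0.002
```

Emit:
{"op": "jog_arm", "data": {"motion": [{"dx": -0.04,"dy": -0.2,"dz": 0,"turn": 0},{"dx": -0.03,"dy": -0.2,"dz": 0,"turn": 0},{"dx": -0.03,"dy": -0.2,"dz": 0,"turn": 0},{"dx": -0.04,"dy": -0.2,"dz": 0,"turn": 0}]}}

```text
time: 5.25
tool_pos: [0.4228, 0.2289, 0.179]
tcp_rot: [0.262, 3.13, 0.004]
wrist_force: [-2.4, 2.4, 7.2]
width: 0.003
```

```bash
python3 - <<'E'
from h import *
s=bot.read_state(); print({k:s[k] for k in("time","tool_pos","wrist_force","torque")})
c=cam("side"); save("s4.png",cv2.resize(c[0][150:320,360:500],None,fx=3.5,fy=3.5,interpolation=cv2.INTER_CUBIC))
E
```

```text
{'time': 5.25, 'tool_pos': array([0.42283098, 0.22890036, 0.1789966 ]), 'wrist_force': array([-2.44094409,  2.39402885,  7.15728361]), 'torque': array([0.48804131, 0.51344345, 0.00527811])}
```

View pics/s4.png

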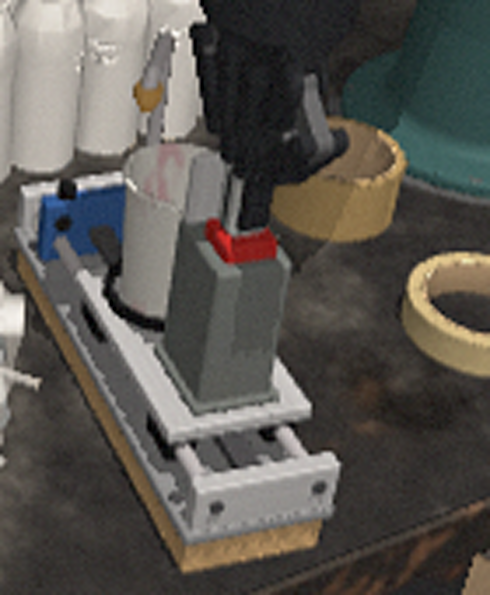

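The side view shows the carriage moving, with a gap opening at the rear block near (240,430). The button is held down and the cup is upright in its collar. I continue.

Emit:
{"op": "jog_arm", "data": {"motion": [{"dx": -0.05,"dy": -0.3,"dz": 0,"turn": 0},{"dx": -0.05,"dy": -0.3,"dz": 0,"turn": 0},{"dx": -0.05,"dy": -0.3,"dz": 0,"turn": 0},{"dx": -0.05,"dy": -0.3,"dz": 0,"turn": 0},{"dx": -0.05,"dy": -0.3,"dz": 0,"turn": 0},{"dx": -0.05,"dy": -0.3,"dz": 0,"turn": 0},{"dx": -0.05,"dy": -0.3,"dz": 0,"turn": 0},{"dx": -0.05,"dy": -0.3,"dz": 0,"turn": 0},{"dx": -0.05,"dy": -0.3,"dz": 0,"turn": 0},{"dx": -0.05,"dy": -0.3,"dz": 0,"turn": 0},{"dx": -0.05,"dy": -0.3,"dz": 0,"turn": 0},{"dx": -0.05,"dy": -0.3,"dz": 0,"turn": 0}]}}

```text
time: 6.3
tool_pos: [0.4162, 0.1929, 0.1788]
tcp_rot: [-0.262, -3.129, -0.004]
wrist_force: [-3.8, 2.9, 8.0]
width: 0.0
```

Emit:
{"op": "jog_arm", "data": {"motion": [{"dx": -0.03,"dy": -0.2,"dz": 0,"turn": 0},{"dx": -0.04,"dy": -0.2,"dz": 0,"turn": 0},{"dx": -0.03,"dy": -0.2,"dz": 0,"turn": 0},{"dx": -0.03,"dy": -0.2,"dz": 0,"turn": 0},{"dx": -0.03,"dy": -0.2,"dz": 0,"turn": 0},{"dx": -0.04,"dy": -0.2,"dz": 0,"turn": 0},{"dx": -0.03,"dy": -0.2,"dz": 0,"turn": 0},{"dx": -0.03,"dy": -0.2,"dz": 0,"turn": 0}]}}

```text
time: 6.97
tool_pos: [0.4132, 0.1769, 0.1789]
tcp_rot: [-0.262, -3.128, -0.004]
wrist_force: [-6.5, 3.8, 9.1]
width: 0.003
```

```bash
python3 - <<'E'
from h import *
s=bot.read_state(); print({k:s[k] for k in("time","tool_pos","wrist_force","torque")})
c=cam("side"); save("s5.png",cv2.resize(c[0][150:320,360:500],None,fx=3.5,fy=3.5,interpolation=cv2.INTER_CUBIC))
E
```

```text
{'time': 6.9667, 'tool_pos': array([0.41324076, 0.1769184 , 0.17885309]), 'wrist_force': array([-6.5475175 ,  3.80153743,  9.12789129]), 'torque': array([0.55341729, 1.02128699, 0.01001211])}
```

View pics/s5.png

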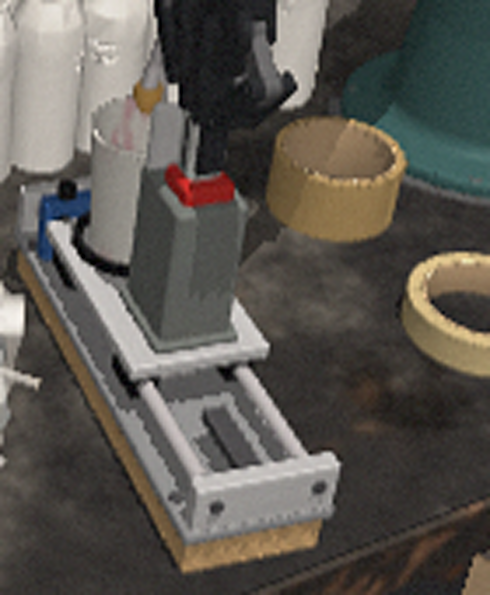

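The carriage is almost at the stop and the nozzle is nearly over the cup. The sideways force of −6.5 N in x says the true axis leans a little more to −x than my path, so I steepen the path to relieve it and feel for the stop in small steps.

Emit:
{"op": "jog_arm", "data": {"motion": [{"dx": -0.08,"dy": -0.15,"dz": 0,"turn": 0},{"dx": -0.08,"dy": -0.15,"dz": 0,"turn": 0},{"dx": -0.05,"dy": -0.15,"dz": 0,"turn": 0}]}}

```text
time: 7.27
tool_pos: [0.4135, 0.173, 0.1796]
tcp_rot: [0.262, 3.127, 0.007]
wrist_force: [0.5, 3.8, 6.6]
width: -0.0
```

Emit:
{"op": "jog_arm", "data": {"motion": [{"dx": -0.04,"dy": -0.15,"dz": 0,"turn": 0},{"dx": -0.04,"dy": -0.15,"dz": 0,"turn": 0}]}}

```text
time: 7.43
tool_pos: [0.413, 0.1699, 0.1797]
tcp_rot: [0.262, 3.127, 0.007]
wrist_force: [0.7, 3.2, 5.7]
width: 0.002
```

Emit:
{"op": "jog_arm", "data": {"motion": [{"dx": -0.03,"dy": -0.15,"dz": -0.03,"turn": 0},{"dx": -0.03,"dy": -0.15,"dz": -0.03,"turn": 0}]}}

```text
time: 7.6
tool_pos: [0.4126, 0.1675, 0.1793]
tcp_rot: [0.262, 3.126, 0.009]
wrist_force: [-0.2, 9.7, 7.5]
width: -0.003
```

Emit:
{"op": "jog_arm", "data": {"motion": [{"dx": -0.03,"dy": -0.15,"dz": 0,"turn": 0},{"dx": -0.03,"dy": -0.15,"dz": 0,"turn": 0}]}}

```text
time: 7.77
tool_pos: [0.4126, 0.1673, 0.1795]
tcp_rot: [0.264, 3.125, 0.019]
wrist_force: [2.8, 20.6, 2.0]
width: -0.003
```

```bash
python3 - <<'E'
from h import *
s=bot.read_state(); print({k:s[k] for k in("time","tool_pos","wrist_force","torque")})
c=cam("side"); a=cv2.resize(c[0][150:260,350:470],(480,440),interpolation=cv2.INTER_CUBIC)
c=cam("top"); b=cv2.resize(c[0][205:270,225:325],(310,200)); o=np.zeros((440,800,3),np.uint8); o[:,:480]=a; o[:200,490:]=b; save("s6.png",o)
E
```

```text
{'time': 7.7667, 'tool_pos': array([0.41262347, 0.16734184, 0.17952096]), 'wrist_force': array([ 2.82751727, 20.6108812 ,  2.02995657]), 'torque': array([ 3.17883684, -0.36861733,  0.02441475])}
```

View pics/s6.png

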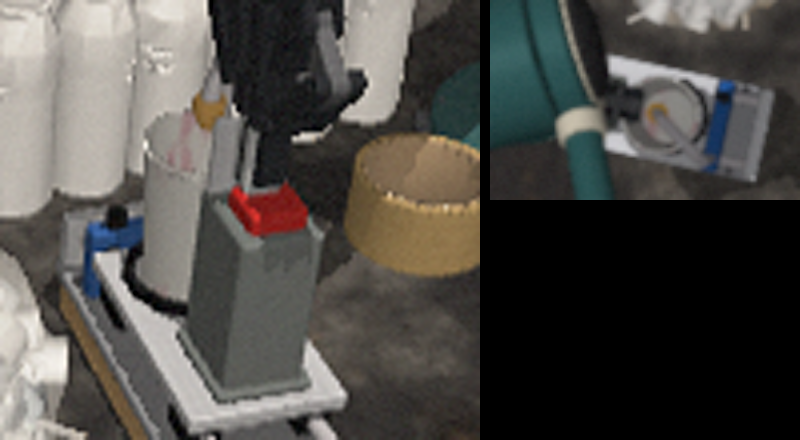

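The push force jumped to 20 N and the TCP stalled at y ≈ 0.167. That is the stop, since about 85 mm of tool motion less the initial gap fits the 78 mm estimate. The top view shows the nozzle over the cup and the carriage at the blue stop. I ease the push but keep some of it, then lift straight up.

Emit:
{"op": "jog_arm", "data": {"motion": [{"dx": 0.02,"dy": 0.15,"dz": 0,"turn": 0},{"dx": 0,"dy": 0,"dz": 0,"turn": 0}]}}

```text
time: 8.03
tool_pos: [0.4126, 0.1675, 0.1794]
tcp_rot: [0.262, 3.126, 0.013]
wrist_force: [1.9, 12.4, 5.1]
width: 0.0
```

Emit:
{"op": "jog_arm", "data": {"motion": [{"dx": 0,"dy": 0,"dz": 0.4,"turn": 0},{"dx": 0,"dy": 0,"dz": 0.4,"turn": 0},{"dx": 0,"dy": 0,"dz": 0.4,"turn": 0},{"dx": 0,"dy": 0,"dz": 0.4,"turn": 0},{"dx": 0,"dy": 0,"dz": 0,"turn": 0}]}}

```text
time: 8.45
tool_pos: [0.4109, 0.1672, 0.1935]
tcp_rot: [0.263, 3.129, 0.012]
wrist_force: [2.0, 12.8, -2.0]
width: -0.002
```

Emit:
{"op": "jog_arm", "data": {"motion": [{"dx": 0.03,"dy": 0.2,"dz": 0.5,"turn": 0},{"dx": 0.03,"dy": 0.2,"dz": 1,"turn": 0},{"dx": 0,"dy": 0,"dz": 1.5,"turn": 0},{"dx": 0,"dy": 0,"dz": 2,"turn": 0},{"dx": 0,"dy": 0,"dz": 2,"turn": 0},{"dx": 0,"dy": 1,"dz": 2,"turn": 0},{"dx": 0,"dy": 2,"dz": 0,"turn": 0},{"dx": 0,"dy": 2.5,"dz": 0,"turn": 0},{"dx": 0,"dy": 2.5,"dz": 0,"turn": 0},{"dx": 0,"dy": 2.5,"dz": 0,"turn": 0},{"dx": 0,"dy": 2,"dz": 0,"turn": 0},{"dx": 0,"dy": 0,"dz": 0,"turn": 0}]}}

```text
time: 9.45
tool_pos: [0.4108, 0.2955, 0.2836]
tcp_rot: [-0.258, -3.131, -0.002]
wrist_force: [0.2, -0.8, 0.2]
width: -0.001
```

```bash
python3 - <<'E'
from h import *
s=bot.read_state(); print({k:s[k] for k in("time","tool_pos","wrist_force","torque")})
def red(c):
    p=c[0].astype(int); W=cloud(*c[1:]); m=(p[...,0]>110)&(p[...,1]<60)&(p[...,2]<60)&(c[1]>0); m[:205]=0; m[270:]=0; Q=W[m]
    Q=Q[(Q[:,2]>.15)&(Q[:,2]<.21)]
    if len(Q)<10: return len(Q)
    zt=np.percentile(Q[:,2],90); return zt,cv2.minAreaRect(Q[Q[:,2]>zt-.006][:,:2].astype(np.float32)*1000)
t=cam("top"); print("top",red(t))
c=cam("side"); p=c[0].astype(int); W=cloud(*c[1:]); m=(p[...,0]>110)&(p[...,1]<60)&(p[...,2]<60)&(c[1]>0); m[:,:355]=0;m[:,470:]=0
Q=W[m];Q=Q[(Q[:,2]>.15)]; zt=np.percentile(Q[:,2],90);print("side",zt,cv2.minAreaRect(Q[Q[:,2]>zt-.006][:,:2].astype(np.float32)*1000))
a=cv2.resize(c[0][150:260,350:470],(480,440),interpolation=cv2.INTER_CUBIC)
b=cv2.resize(t[0][205:270,225:325],(310,200)); o=np.zeros((440,800,3),np.uint8); o[:,:480]=a; o[:200,490:]=b; save("s7.png",o)
E
```

```text
{'time': 9.45, 'tool_pos': array([0.41081565, 0.29548022, 0.28364968]), 'wrist_force': array([ 0.22591428, -0.80848936,  0.17974484]), 'torque': array([-0.04663906,  0.00517746,  0.00848549])}
top (np.float64(0.1905350282005692), ((414.4798583984375, 177.08900451660156), (26.87721061706543, 26.420907974243164), 79.94544982910156))
side 0.1910363455974038 ((414.7608947753906, 180.03176879882812), (28.431528091430664, 27.650224685668945), 79.30281066894531)
```

View pics/s7.png

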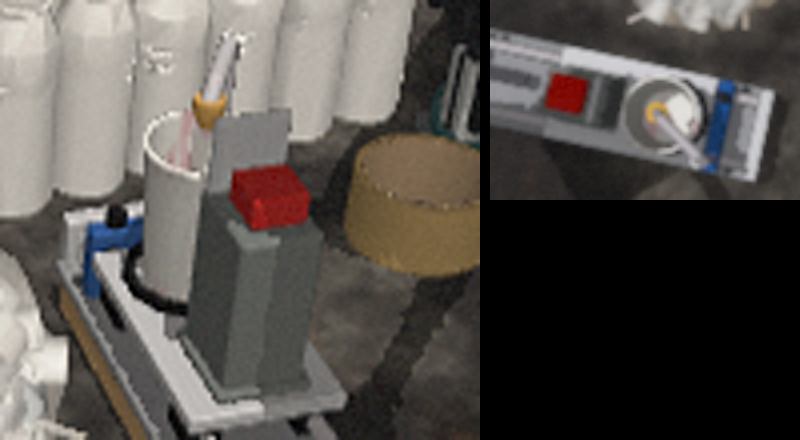

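The button is up again (top at 0.1905 in both views) and has moved 76 mm. In the pictures the carriage meets the blue stop, and the cup stands under the nozzle. The robot is clear, so I hand in.

```bash
python3 -c "
from workcell import bot
print(bot.finish_job())"
```

```text
the job is handed in; nothing more can be done
None
```

The carriage is up against the blue end stop, the button has sprung back up, and the job was handed in at about 9.5 s of the allowed 29 s. I pressed the red button about 8–9 mm with the closed fingertips and held it down. I pushed until the carriage met the stop: about 20 N with the TCP stalled. I then eased the push and lifted straight off.

**Last checks:**
- **Button:** it is up again, with its top at z ≈ 0.190–0.191 in both views, the same as at the start.
- **Travel:** the carriage moved about 76 mm by both cameras. My estimates beforehand were 77–80 mm, which agrees within the 2–3 mm measurement error.
- **Cup:** it stands upright in its collar under the nozzle.
- **Robot:** it is clear, with wrist force near zero.
- **Not checked:** I did not test the lock by pushing on the carriage. I did not check the bottles again, but the arm never went near them.

**What went wrong on the way:**
- Two move calls were refused because rows left fields out. Nothing moved, and I repeated the move with every field given.
- Near the end of the push a sideways force of about 6.5 N built up, because my path was slightly off the stage axis. I corrected it before reaching the stop.

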